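# Stack the wheelchair caster parts on the two assembly stands

## Task

Set up the parts of a wheelchair's small wheel on the two assembly stands. On the tall pin of the round stand stack, from the bottom up, the flat washer, then the wheel, then the spacer tube; on the short pin of the square stand put the bearing, then the six-sided brass collar on top of it. Every part must be threaded on its pin, lying flat and fully down on what is below it; let go of everything, and do not push the wrench, the screwdriver or the spray can out of place.

Things in the scene. Friction and masses are not known exactly. Their poses are not given: they have to be found in the camera images.
- washer_c (a point): Centre of the thick flat washer: plain steel ring, the flattest part, 48 mm across and 8 mm thick. All five parts are rings with an 18 mm hole right through, the same either way up; each starts lying flat on the table with its hole upright, and its point lies on the hole's axis, half-way up; its z axis is the hole's axis.
- wheel_c (a point): Centre of the small anti-tip wheel lying on its side: black rubber tyre, grey hub; the largest part, 58 mm across and 22 mm thick, flat faces, 18 mm hole.
- spacer_c (a point): Centre of the spacer tube standing on end: plain aluminium, the narrowest part, 27 mm across and 20 mm tall, 18 mm hole.
- bearing_c (a point): Centre of the ball bearing: steel ring with a dark ring-shaped seal on its face, 36 mm across and 12 mm thick, 18 mm hole.
- nut_c (a point): Centre of the six-sided brass collar, shaped like a large nut without thread: 30 mm across flats (34.6 mm across corners), 16 mm tall, 18 mm hole; its x axis points square out of one flat (flats at every 60 degrees).
- tall_stand: Stand with the TALL pin, fixed to the table: round grey base plate 88 mm across and 12 mm thick, with an upright steel pin 11 mm in diameter at its centre, rising 58 mm above the plate (70 mm above the table), the top 8 mm tapering to 4 mm. Origin on the pin's axis at table level; z up along the pin.
- short_stand: Stand with the SHORT pin, fixed to the table: square grey base plate 70 x 70 mm, 12 mm thick, with an upright steel pin 11 mm in diameter at its centre, rising 36 mm above the plate (48 mm above the table), the top 8 mm tapering to 4 mm. Origin on the pin's axis at table level; z up along the pin; x and y square to the plate's edges.
- wrench_c (a point): Bystander: middle of the steel open-and-ring wrench lying on the table, 160 mm long (along its x), 38 mm wide at the jaw, 8 mm thick; the point is 4 mm above the table. Loose.
- screwdriver_c (a point): Bystander: middle of the screwdriver with the orange handle, lying, 170 mm long (along its x), 26 mm thick; the point is 13 mm above the table. Loose.
- can_c (a point): Bystander: centre of the yellow spray can standing upright, 52 mm across, 135 mm tall; the point is 67.5 mm above the table. Loose.
Things that resemble listed ones, but are neither listed nor needed, are in the scene too. Of the things shaped like the part that bears spacer_c, the aluminium one is meant.

How it is judged:
At the end, for the whole second after the job is handed in: From the plate up: tall pin washer, wheel, spacer; short pin bearing, collar. Each centre within 6 mm of its pin's axis and 3 mm of its fully-down height (washer 16, wheel 31, spacer 52, bearing 18, collar 32 mm above the table), flat within 0.12 rad, released and at rest (horizontal distance between each of washer_c, wheel_c, spacer_c and tall_stand below 0.006 m and z of washer_c in the frame of tall_stand between 0.013 and 0.019 m and angle between the z axis of each of washer_c, wheel_c, spacer_c and the z axis of tall_stand, either way round below 0.12 rad and linear speed of each of washer, wheel, spacer, bearing, nut below 0.02 m/s and z of wheel_c in the frame of tall_stand between 0.028 and 0.034 m and z of spacer_c in the frame of tall_stand between 0.049 and 0.055 m and horizontal distance between each of bearing_c, nut_c and short_stand below 0.006 m and z of bearing_c in the frame of short_stand between 0.015 and 0.021 m and angle between the z axis of each of bearing_c, nut_c and the z axis of short_stand, either way round below 0.12 rad and z of nut_c in the frame of short_stand between 0.029 and 0.035 m); the robot touches nothing.
It fails at once if the wrench is pushed more than 40 mm from its place (distance of wrench_c from where it was at the start of the episode above 0.04 m).
It fails at once if the screwdriver is pushed more than 40 mm from its place (distance of screwdriver_c from where it was at the start of the episode above 0.04 m).
It fails at once if the can is pushed more than 40 mm from its place (distance of can_c from where it was at the start of the episode above 0.04 m).
It also fails if it takes over 122 s, if anything falls off the work surface, if the arm or the gripper's body presses on something with over 40 N, if the wrist force passes 120 N, or if a joint passes its speed limit or range.

## Robot

A 6-joint arm with a two-finger parallel gripper is mounted at the origin on the work surface. World frame = base frame: x ahead of the robot, y to its left, z up, the work surface at z = 0. Lengths are in m, angles in rad, forces in N, time in s.
With the tool pointing down it reaches from about 0.275 to 0.875 m from the base axis. Payload 12.5 kg.
Tool frame: the origin (TCP) lies at the very end of the fingers, on their centre line; the grasp point (between the pads) lies bot.pinch_z behind it (bot.pinch_z is the distance from the TCP to the grasp point, in m); z points along the fingers, y is the direction in which the jaws open and shut (so a half turn about z gives the same grasp; the last joint's range is limited). The gripper opens to 85 mm and grips with 20 to 120 N. Pads are 22 mm wide; open, the fingers measure 114 mm over their backs; the gripper's body (76 mm by 85 mm) begins 54 mm behind the grasp point. The pads swing forward as they close: fully open they stand 13 mm farther back than shut.
Start: joints at [1.258, 0.351, 1.652, -0, 1.139, -0.085], TCP at [0.124, 0.536, 0.231] pointing down, gripper open.
Joint ranges: [-2.75, 2.75], [-0.79, 2.1], [0.01, 2.65], [-1.57, 4.71], [0.07, 3.14], [-2.87, 2.87]. Speed limits (rad/s): [2.22, 2.22, 2.79, 3.14, 3.14, 3.14].

## Interface

Orientations are given as [roll, pitch, yaw] about the fixed x, y, z axes, in that order (R = Rz(yaw) Ry(pitch) Rx(roll)).
In Python, from cell import bot gives the robot as it stands.
- The arm moves only by the tool drive_tool, never from a script. Its argument "series" is a list of rows, each a list of 4 numbers: the shift along the tool's x, y, z in m, then the turn about the tool's z in rad. In form: [[tx, ty, tz, turn], ...]. A call has 1 to 8 rows; each row is the pose to reach, as a shift and turn from the pose measured when the call began, along the tool's axes at that moment; what a row does not reach only later rows make up. A row lasts 1/10 s, in which the tool goes at most 50 mm and 8.59 degrees, less where a joint would pass 70% of its speed; a pose out of reach is approached as far as the arm can. A call with a gripper value outside its range is refused whole. "fingers" is the closure, from 0 (fully open) to 1 (shut), set as the call begins (left out, the last holds). The fingers move at their own pace and stop on an object; the grip force is fixed at half the most. Time passes only in rows, so rows that repeat a pose let the fingers close. It gives the time, the measured TCP pose, the force and the opening at its end, in the units of the state.
- bot.observe(): the state, without advancing time (a new reading comes with each control period).
- bot.snapshot(name): name is "scene" or "top" or "wrist"; returns (picture, depth): 420x560x3 uint8, blue, green, red; 420x560 float32, m along the optical axis (not along the pixel's ray), 0 where there is no reading.
- bot.camera_info(name): a dict with "mtx" (3x3 intrinsics, pixels), "position" and "attitude" of the camera in the world; the wrist camera has in their place "T_tool_cam" (4x4, takes a point from camera to tool coordinates, whose origin is the TCP and whose axes are the flange's). Camera axes: x right, y down, z forward; pixel columns grow to the right and rows downward; lengths in m; the calibration is good to about 2 mm. A picture is of the moment at which its call begins: read the wrist's pose just before it. camera_info takes no time and is no camera call.
- bot.hand_in(): hands the job in, once; it reports no verdict.
The state is a dict: "time": time; "q": joint angles; "qd": joint speeds; "joint_torque": joint torques, N m; "position": TCP position; "eef_rot": TCP orientation; "force": force on the tool from outside, world axes, zero at the start; "ft_torque": the same for the moment, N m; "finger_gap": finger opening in m.
Only numpy, scipy, OpenCV 4.12 (cv2) and the standard library are available. Lean on these libraries where they do the work, as an engineer would, in place of code of your own. Each camera call takes 0.05 s, during which the arm holds its last target. There are 200 camera calls.

## Working session

There is one attempt and no reset: what is moved stays moved. The work goes in short steps, Python scripts to look and compute and a tool call to move; the robot and the scene stay as the last step left them, time stands still between calls to the robot, and variables do not carry over. Pictures are saved under pics/ and viewed, about 12 in all and at most 16, crops included, and the job is handed in when it is done.

Besides the shell and the picture viewer there is one more tool, called after "Emit:" as a command line: name --pt "numbers of a row" for each row, then --argument value for the rest. drive_tool: Moves the arm, as the interface text tells. Its arguments: {"type":"object","properties":{"series":{"type":"array"},"fingers":{"type":"number"}},"required":["series"]}

```bash
mkdir -p pics; ls; python3 - <<'E'
from cell import bot
import cv2,numpy as np
s=bot.observe();print(s);print(bot.pinch_z)
for n in ("scene","top","wrist"):
    print(n,bot.camera_info(n))
for n in ("scene","top"):
    p,d=bot.snapshot(n);cv2.imwrite(f"pics/{n}0.png",p);np.save(f"pics/{n}0.npy",d)
E
```

```text
pics
{'time': 0.0, 'q': array([ 1.25840163e+00,  3.51274260e-01,  1.65246046e+00, -1.91581040e-05,
        1.13909079e+00, -8.46206088e-02]), 'qd': array([-1.14289340e-03, -7.26308235e-04, -5.13948645e-04, -1.00286313e-03,
        7.36197144e-04,  4.66132809e-05]), 'joint_torque': array([ 5.11516228e-04, -5.06100368e+01, -2.91410601e+01, -7.60456828e-05,
        4.49439438e-03,  3.39123801e-06]), 'position': array([0.12407883, 0.53546477, 0.23072377]), 'eef_rot': array([-3.14036274e+00, -8.68720547e-05,  2.91382653e+00]), 'force': array([-0.82334374,  0.78919298,  0.48245967]), 'ft_torque': array([-0.04986693, -0.02715125, -0.0359423 ]), 'finger_gap': 0.08550313667295657}
0.0187
scene {'mtx': array([[489.95411133,   0.        , 272.14721712],
       [  0.        , 489.95411133, 210.08878377],
       [  0.        ,   0.        ,   1.        ]]), 'position': array([0.93632049, 0.38755759, 0.78740347]), 'attitude': array([-2.4056127 ,  0.01467249,  2.39980398])}
top {'mtx': array([[518.33608596,   0.        , 274.31753087],
       [  0.        , 518.33608596, 206.62395456],
       [  0.        ,   0.        ,   1.        ]]), 'position': array([ 0.39725353, -0.09570749,  1.26199624]), 'attitude': array([-3.02050079,  0.0063635 , -1.54807028])}
wrist {'mtx': array([[297.57457249,   0.        , 280.35672231],
       [  0.        , 297.57457249, 212.29214926],
       [  0.        ,   0.        ,   1.        ]]), 'T_tool_cam': array([[ 6.06668435e-04, -9.48748355e-01, -3.16031945e-01,
         8.03355534e-02],
       [ 9.99999469e-01,  8.38908295e-04, -5.98815263e-04,
         8.03389527e-04],
       [ 8.33246816e-04, -3.16031414e-01,  9.48748360e-01,
        -1.42528692e-01],
       [ 0.00000000e+00,  0.00000000e+00,  0.00000000e+00,
         1.00000000e+00]])}
```

View pics/top0.png

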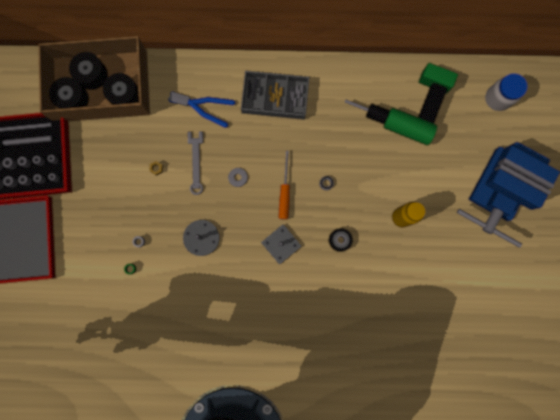

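View pics/scene0.png

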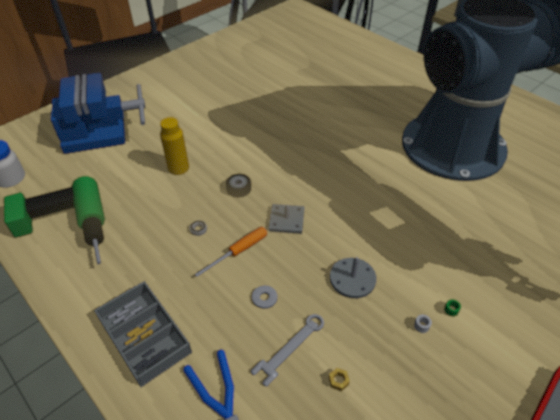

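The top view shows these parts:
- collar (157,168)
- washer (238,177)
- bearing (327,183)
- wheel (341,239), loose; the wheels in the box at upper left are decoys
- round stand (202,237)
- square stand (282,243)
- wrench (196,163), screwdriver (286,190) and can (410,213)

There are two tube-shaped candidates. The grey one at (139,241) fits "aluminium". The one at (130,268) is green, so it's a decoy. Next I'll measure these and enlarge the candidates.

```bash
cat > h.py <<'E'
import cv2,numpy as np
from scipy.spatial.transform import Rotation as Ro
from cell import bot
def campose(n,s=None):
    c=bot.camera_info(n)
    if n!="wrist": 
        T=np.eye(4);T[:3,:3]=Ro.from_euler('xyz',c["attitude"]).as_matrix();T[:3,3]=c["position"]
    else:
        W=np.eye(4);W[:3,:3]=Ro.from_euler('xyz',s["eef_rot"]).as_matrix();W[:3,3]=s["position"];T=W@c["T_tool_cam"]
    return c["mtx"],T
def ray(px,z,K,T):
    d=T[:3,:3]@np.linalg.inv(K)@[px[0],px[1],1.]; return T[:3,3]+d*(z-T[2,3])/d[2]
def proj(P,K,T):
    p=K@(T[:3,:3].T@(np.asarray(P,float)-T[:3,3]));return p[:2]/p[2]
def seg(img,uv,r,thr=22):
    "blob differing from the local wood colour, nearest to uv: filled contour"
    u,v=map(int,uv);x0,y0=max(u-r,0),max(v-r,0)
    c=cv2.cvtColor(img[y0:v+r,x0:u+r],cv2.COLOR_BGR2LAB).astype(float)
    b=np.median(np.r_[c[0],c[-1],c[:,0],c[:,-1]],0)
    m=(np.linalg.norm((c-b)*[.5,1.5,1.5],axis=2)>thr).astype(np.uint8)
    cs,_=cv2.findContours(m,cv2.RETR_EXTERNAL,cv2.CHAIN_APPROX_NONE)
    cs=[k+[[x0,y0]] for k in cs if cv2.contourArea(k)>20]
    return min(cs,key=lambda k:np.linalg.norm(k.reshape(-1,2).mean(0)-uv)) if cs else None
def tool(s,P,yaw=None):
    "shift in tool axes from TCP to P"
    return Ro.from_euler('xyz',s["eef_rot"]).as_matrix().T@(np.asarray(P)-s["position"])
E
python3 - <<'E'
from h import *
img=cv2.imread("pics/top0.png");K,T=campose("top")
L=dict(washer=(238,177,.008,22),wheel=(341,239,.022,24),spacer=(139,241,.02,14),green=(130,268,.02,14),bearing=(327,183,.012,18),nut=(157,168,.016,18),tall=(202,237,.012,34),short=(282,243,.012,34))
for n,(u,v,z,r) in L.items():
    k=seg(img,(u,v),r)
    if k is None: print(n,'none');continue
    (e,wh,a)=cv2.minAreaRect(k); 
    M=cv2.moments(k);c=(M['m10']/M['m00'],M['m01']/M['m00'])
    P=ray(c,z,K,T);print(n,np.round(c,1),'size mm',np.round(np.array(wh)/518*(1.262-z)*1000),round(a),'P',np.round(P[:2],4),'R',round(np.hypot(*P[:2]),3))
for n,p in dict(wr1=(196,137),wr2=(198,189),sd1=(289,152),sd2=(284,216),can=(410,213)).items():
    print(n,np.round(ray(p,.005,K,T),3))
c=cv2.resize(img[130:285,110:250],None,fx=3.6,fy=3.6,interpolation=cv2.INTER_CUBIC);cv2.imwrite("pics/crop1.png",c)
E
```

```text
washer [237.8 176.9] size mm [45. 46.] 45 P [0.6211 0.0069] R 0.621
wheel [342.6 238.6] size mm [57. 69.] 90 P [ 0.4745 -0.2494] R 0.536
spacer [141.2 240.4] size mm [25. 42.] 83 P [0.4596 0.233 ] R 0.515
green [132.  267.6] size mm [25. 43.] 82 P [0.3943 0.2514] R 0.468
bearing [327.  182.4] size mm [31. 39.] 90 P [ 0.6116 -0.2116] R 0.647
nut [154.  166.4] size mm [14. 17.] 27 P [0.6415 0.2123] R 0.676
tall [202.4 236.9] size mm [92. 89.] 15 P [0.4717 0.0876] R 0.48
short [282.  243.2] size mm [73. 78.] 50 P [ 0.4609 -0.1049] R 0.473
wr1 [0.72  0.114 0.005]
wr2 [0.589 0.104 0.005]
sd1 [ 0.687 -0.117  0.005]
sd2 [ 0.527 -0.108  0.005]
can [ 0.542 -0.415  0.005]
```

View pics/crop1.png

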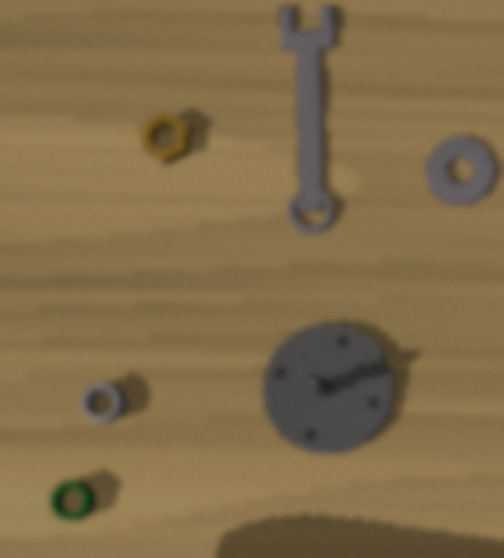

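The crop shows three things:
- The grey aluminium tube is at crop (104,402), which is full-picture (139,241.7). It's the spacer; the green one at (130,268) isn't needed.
- The collar is at full-picture (156.4,168.1).
- The tall stand is at (202,237).

The measured sizes fit apart from shadow tails. Washer first.

```bash
python3 - <<'E'
from h import *
s=bot.observe();print(np.round(tool(s,[.621,.007,.13]),3))
E
```

```text
[-0.603 -0.403  0.101]
```

Emit:
drive_tool --pt "-0.3 -0.2 0.05 0" --pt "-0.3 -0.2 0.05 0" --pt "-0.3 -0.2 0.05 0" --pt "-0.3 -0.2 0.05 0" --pt "-0.3 -0.2 0.05 0" --pt "-0.3 -0.2 0.05 0" --pt "-0.3 -0.2 0.05 0" --pt "-0.3 -0.2 0.05 0" --fingers 0.25

```text
time: 0.9
position: [0.3731, 0.2699, 0.1803]
eef_rot: [-3.14, -0.0, 2.911]
force: [-0.5, 1.0, -0.6]
finger_gap: 0.064
```

Emit:
drive_tool --pt "-0.303 -0.203 0.05 0" --pt "-0.303 -0.203 0.05 0" --pt "-0.303 -0.203 0.05 0" --pt "-0.303 -0.203 0.05 0" --pt "-0.303 -0.203 0.05 0" --pt "-0.303 -0.203 0.05 0" --pt "-0.303 -0.203 0.05 0" --pt "-0.303 -0.203 0.05 0"

```text
time: 1.7
position: [0.6232, -0.0004, 0.1295]
eef_rot: [-3.139, -0.001, 2.908]
force: [-0.4, 0.4, -0.4]
finger_gap: 0.0639
```

```bash
cat >> h.py <<'E'
def look(name,guess,z,r=60,thr=22):
    s=bot.observe();p,d=bot.snapshot("wrist");cv2.imwrite(f"pics/{name}.png",p)
    K,T=campose("wrist",s);uv=proj([*guess[:2],z],K,T);k=seg(p,uv,r,thr)
    print('pos',np.round(s["position"],4),'guess px',np.round(uv))
    if k is None: print("none");return
    pts=np.array([ray(q,z,K,T)[:2] for q in k.reshape(-1,2).astype(float)])
    c,ra=cv2.minEnclosingCircle((pts*1000).astype(np.float32));
    c2,wh,a=cv2.fitEllipse((pts*1000).astype(np.float32))
    print('circ',np.round(c,1),'d',round(2*ra,1),'ell',np.round(c2,1),np.round(wh,1),round(a))
    P=np.array([*c2,0])/1000;print('tool shift',np.round(tool(s,P),4));return s,p,K,T,k
E
python3 - <<'E'
from h import *
look("w1",(.621,.007),.008)
E
```

```text
pos [ 6.232e-01 -4.000e-04  1.295e-01] guess px [287. 201.]
circ [623.9   5.4] d 51.4 ell [623.7   6.1] [46.4 49.8] 9
tool shift [0.001  0.0068 0.1295]
```

View pics/w1.png

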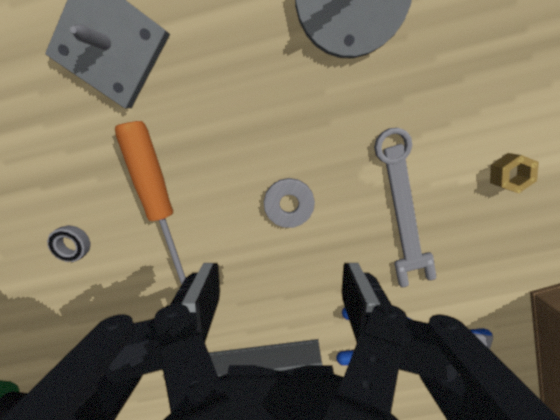

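The washer is centred at pixel (289,203) between the fingers. Nothing is under the finger paths: the wrench is at (400,200) and the screwdriver at (150,180). Going down.

Emit:
drive_tool --pt "0.001 0.007 0.05 0" --pt "0.001 0.007 0.1 0" --pt "0.001 0.007 0.118 0" --pt "0.001 0.007 0.12 0" --pt "0.001 0.007 0.122 0" --pt "0.001 0.007 0.124 0" --pt "0.001 0.007 0.126 0"

```text
time: 2.45
position: [0.6254, 0.0053, 0.0046]
eef_rot: [-3.139, 0.002, 2.908]
force: [0.2, 0.5, -0.5]
finger_gap: 0.064
```

Emit:
drive_tool --pt "0 0 0.002 0" --pt "0 0 0.004 0" --pt "0 0 0.004 0" --fingers 0.33

```text
time: 2.75
position: [0.6254, 0.0053, 0.0007]
eef_rot: [-3.139, 0.002, 2.908]
force: [-0.5, 1.1, 0.2]
finger_gap: 0.057
```

Emit:
drive_tool --pt "0 0 0.001 0" --pt "0 0 0.002 0" --pt "0 0 0.002 0"

```text
time: 3.05
position: [0.6253, 0.0053, -0.0015]
eef_rot: [-3.139, 0.002, 2.908]
force: [-0.9, -0.4, -0.1]
finger_gap: 0.0574
```

Emit:
drive_tool --pt "0 0 0 0" --pt "0 0 0 0" --pt "0 0 0 0" --pt "0 0 0 0" --fingers 1

```text
time: 3.45
position: [0.6254, 0.0053, -0.0007]
eef_rot: [-3.139, 0.002, 2.908]
force: [-3.8, 1.7, 8.2]
finger_gap: 0.0443
```

```bash
python3 - <<'E'
from h import *
p,d=bot.snapshot("wrist");cv2.imwrite("pics/w2.png",cv2.resize(p[150:420,130:430],None,fx=2,fy=2))
s=bot.observe();print(s["finger_gap"],s["force"])
E
```

```text
0.04464167834767888 [-3.59014079  0.14543181  8.85447476]
```

View pics/w2.png

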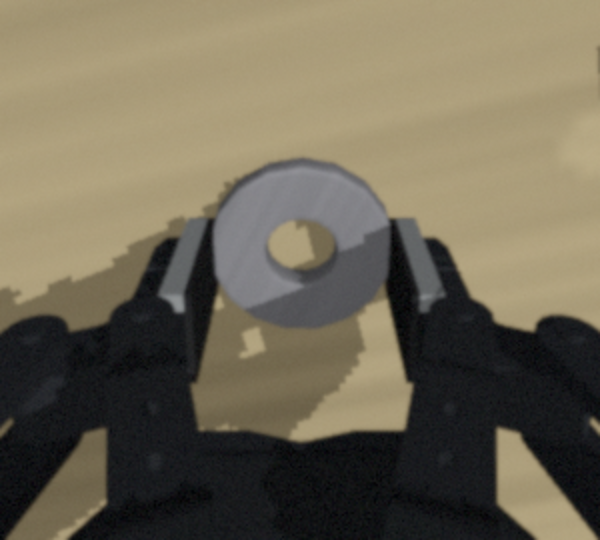

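The washer is held between the fingertips, with its hole at crop (301,248), about wrist pixel (280,274). Lifting, then on to the tall stand.

Emit:
drive_tool --pt "0 0 -0.05 0" --pt "0 0 -0.1 0" --pt "0 0 -0.13 0" --pt "0 0 -0.13 0"

```text
time: 3.9
position: [0.6275, 0.0056, 0.1342]
eef_rot: [-3.141, 0.01, 2.908]
force: [0.7, -0.4, -1.1]
finger_gap: 0.0445
```

```bash
python3 - <<'E'
from h import *
s=bot.observe();K,T=campose("wrist",s);print(s["position"],s["finger_gap"],s["force"])
p,d=bot.snapshot("wrist");cv2.imwrite("pics/w3.png",p)
# in hand: hole centre at same pixel if grasp is unchanged -> tool coords
c=bot.camera_info("wrist");M=c["T_tool_cam"]
d=M[:3,:3]@np.linalg.inv(c["mtx"])@[280.5,274,1];print('held hole, tool xy',np.round(M[:3,3]+d*(-.007-M[2,3])/d[2],4))
print('to tall',np.round(tool(s,[.4717,.0876,.13]),4))
E
```

```text
[0.62747451 0.00555879 0.13424325] 0.04445311909960771 [ 0.69926368 -0.37751095 -1.05696118]
held hole, tool xy [ 0.0017  0.0008 -0.007 ]
to tall [0.1706 0.0437 0.0025]
```

Emit:
drive_tool --pt "0.05 0.025 0 0" --pt "0.09 0.044 0 0" --pt "0.09 0.044 0 0" --pt "0.09 0.044 0 0"

```text
time: 4.35
position: [0.5479, 0.0698, 0.1298]
eef_rot: [-3.139, 0.004, 2.909]
force: [0.9, -0.3, -0.4]
finger_gap: 0.0445
```

```bash
python3 - <<'E'
from h import *
r=look("w4",(.4717,.0876),.012,r=85)
img=r[1].copy();cv2.drawContours(img,[r[4]],-1,(0,0,255),1);cv2.imwrite("pics/w4c.png",img)
E
```

```text
pos [0.5479 0.0698 0.1298] guess px [280. 115.]
circ [476.6  82.8] d 105.4 ell [475.1  87.4] [85.1 97.7] 23
tool shift [0.0755 0.0007 0.1294]
```

View pics/w4c.png

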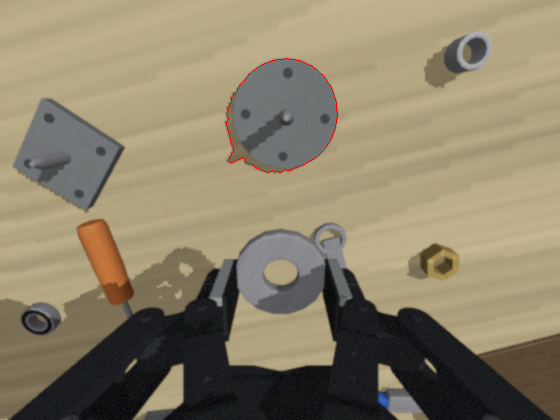

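The stand is outlined, and its shadow pulls the outline at lower left, so I won't use the outline centre. I'll use the pin tip (287,118) at z=70 mm and the four plate screws (288,73), (325,119), (283,157) and (246,114). The held hole is at (281,273).

```bash
python3 - <<'E'
from h import *
s=bot.observe();K,T=campose("wrist",s)
a=ray((287,118),.07,K,T);b=ray((285.5,115.75),.012,K,T)
print(a,b,tool(s,a),tool(s,b))
img=cv2.imread("pics/w4.png")
# held washer: outer ellipse from lab threshold on crop
g=cv2.cvtColor(img[225:320,235:328],cv2.COLOR_BGR2LAB)
m=(g[...,2]<134).astype(np.uint8);cs,_=cv2.findContours(m,cv2.RETR_CCOMP,cv2.CHAIN_APPROX_NONE)
for k in cs:
    if len(k)>30: e=cv2.fitEllipse(k);print(np.round(np.array(e[0])+[235,225],1),np.round(e[1],1))
E
```

```text
[0.47498391 0.09170831 0.07      ] [0.47433361 0.09166775 0.012     ] [0.07737426 0.00494415 0.0595739 ] [0.07830573 0.00487003 0.11757003]
[284.7 271.1] [ 87.4 104.7]
[280.5 272. ] [27.2 34.9]
```

Emit:
drive_tool --pt "0.045 0.004 0 0" --pt "0.076 0.004 0 0" --pt "0.076 0.004 0.03 0" --pt "0.076 0.004 0.045 0" --pt "0.076 0.004 0.045 0"

```text
time: 4.9
position: [0.4756, 0.0898, 0.0827]
eef_rot: [-3.138, 0.002, 2.907]
force: [-0.0, -0.2, -0.5]
finger_gap: 0.0446
```

```bash
python3 - <<'E'
from h import *
s=bot.observe();K,T=campose("wrist",s);print(s["position"],s["eef_rot"],np.round(tool(s,[.4749,.0917,.07]),4))
p,d=bot.snapshot("wrist");cv2.imwrite("pics/w5.png",p[180:420,150:420])
E
```

```text
[0.47563074 0.08982318 0.08265642] [-3.13845956e+00  2.18383528e-03  2.90732393e+00] [0.0012 0.0017 0.0126]
```

View pics/w5.png

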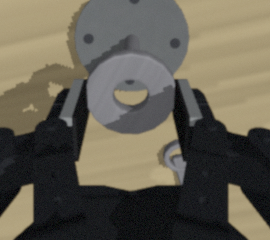

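The picture shows the pin through the hole at crop (130,85). The measured offset is under 1 mm, so I'm lowering.

Emit:
drive_tool --pt "0 0.001 0.015 0" --pt "0 0.001 0.03 0" --pt "0 0.001 0.045 0" --pt "0 0.001 0.058 0" --pt "0 0.001 0.066 0" --pt "0 0.001 0.07 0" --pt "0 0.001 0.07 0"

```text
time: 5.65
position: [0.4768, 0.0906, 0.0137]
eef_rot: [-3.139, 0.003, 2.907]
force: [-0.1, 0.3, 0.3]
finger_gap: 0.0443
```

Emit:
drive_tool --pt "-0.001 0 0.001 0" --pt "-0.001 0 0.0015 0" --pt "-0.001 0 0.0015 0"

```text
time: 5.95
position: [0.478, 0.0904, 0.0125]
eef_rot: [-3.139, 0.004, 2.907]
force: [0.5, -0.1, -0.3]
finger_gap: 0.0448
```

Emit:
drive_tool --pt "0 0 0 0" --pt "0 0 0 0" --pt "0 0 -0.03 0" --pt "0 0 -0.08 0" --pt "0 0 -0.12 0" --pt "0 0 -0.12 0" --fingers 0.1

```text
time: 6.55
position: [0.4802, 0.0911, 0.1373]
eef_rot: [3.141, 0.012, 2.907]
force: [0.6, -0.2, -0.8]
finger_gap: 0.0774
```

```bash
python3 - <<'E'
from h import *
s=bot.observe();p,d=bot.snapshot("wrist");cv2.imwrite("pics/w6.png",p)
print(s["position"],np.round(tool(s,[.4749,.0917,.07]),4),np.round(tool(s,[.4745,-.2494,.13]),4))
E
```

```text
[0.48015907 0.09110004 0.13730209] [ 0.0061 -0.0007  0.0672] [-0.0735 -0.3325  0.0081]
```

View pics/w6.png

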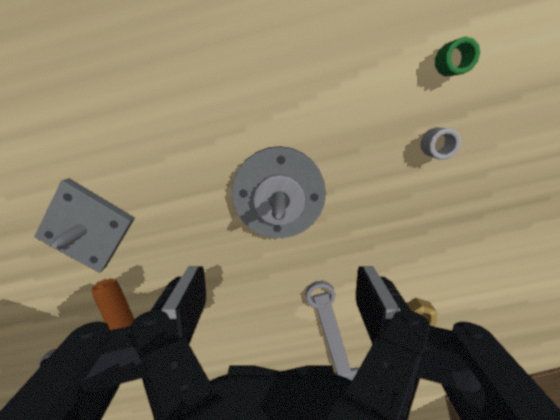

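The washer lies flat over the pin on the plate, at pixel (279,198). Now the wheel.

Emit:
drive_tool --pt "-0.074 -0.33 0 0" --pt "-0.074 -0.33 0 0" --pt "-0.074 -0.33 0 0" --pt "-0.074 -0.33 0 0" --pt "-0.074 -0.33 0 0" --pt "-0.074 -0.33 0 0" --pt "-0.074 -0.33 0 0" --pt "-0.074 -0.33 0 0" --fingers 0

```text
time: 7.4
position: [0.4735, -0.2509, 0.1344]
eef_rot: [-3.14, 0.008, 2.903]
force: [0.3, -0.6, -0.0]
finger_gap: 0.0853
```

```bash
python3 - <<'E'
from h import *
r=look("w7",(.4765,-.245),.022,r=75)
s,p,K,T,k=r
cv2.drawContours(p,[k],-1,(0,0,255),1)
cv2.imwrite("pics/w7c.png",p)
E
```

```text
pos [ 0.4735 -0.2509  0.1344] guess px [287. 208.]
circ [ 474.1 -251.5] d 69.7 ell [ 474.  -249.9] [58.4 68.8] 13
tool shift [0.0009 0.0013 0.1344]
```

View pics/w7c.png

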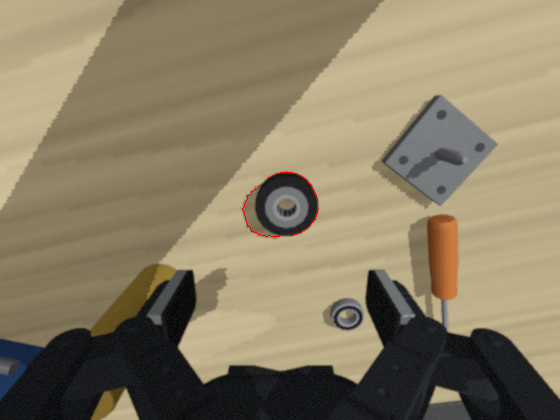

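The wheel's upper face is a circle centred at (287,204). The red contour also takes in its shadow, so I'll use the circle. The can at (130,310) and the bearing at (347,314) are clear.

```bash
python3 - <<'E'
from h import *
s=bot.observe();K,T=campose("wrist",s)
P=ray((287,204.3),.022,K,T);print(P,np.round(tool(s,[*P[:2],0]),4))
for u,v in((256,204),(318,204)):print(ray((u,v),.022,K,T))
E
```

```text
[ 0.47275191 -0.24171788  0.022     ] [0.0032 0.0066 0.1342]
[ 0.46598526 -0.26860114  0.022     ]
[ 0.47897012 -0.21471331  0.022     ]
```

Emit:
drive_tool --pt "0.003 0.0065 0.04 0" --pt "0.003 0.0065 0.08 0" --pt "0.003 0.0065 0.11 0" --pt "0.003 0.0065 0.125 0" --pt "0.003 0.0065 0.133 0" --pt "0.003 0.0065 0.134 0"

```text
time: 8.05
position: [0.4729, -0.2414, 0.0]
eef_rot: [-3.142, 0.006, 2.905]
force: [-0.2, 0.8, 0.1]
finger_gap: 0.0855
```

Emit:
drive_tool --pt "0 0 0 0" --pt "0 0 0 0" --pt "0 0 0 0" --pt "0 0 0 0" --pt "0 0 0 0" --fingers 1

```text
time: 8.55
position: [0.4736, -0.2417, 0.0018]
eef_rot: [-3.141, 0.008, 2.904]
force: [-2.7, 2.5, 12.1]
finger_gap: 0.0559
```

```bash
python3 - <<'E'
from h import *
s=bot.observe();print(s["position"],s["eef_rot"],s["force"],s["finger_gap"])
p,d=bot.snapshot("wrist");cv2.imwrite("pics/w8.png",p)
c=cv2.resize(p[200:340,190:370],None,fx=3,fy=3);cv2.imwrite("pics/w8c.png",c)
E
```

```text
[ 0.47363503 -0.24174327  0.0018008 ] [-3.14100484  0.00840578  2.90439178] [-2.67931938  2.51532196 12.11684968] 0.05587107157862002
```

View pics/w8c.png

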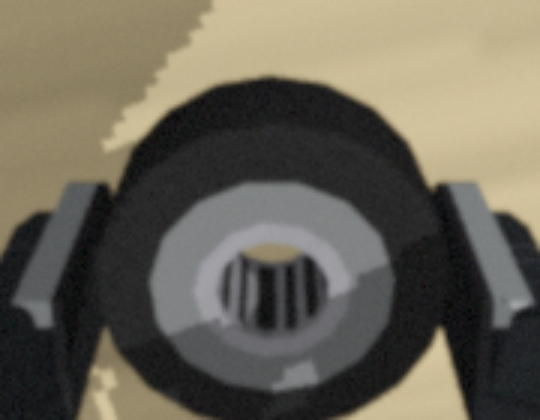

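The wheel is gripped squarely, with the hole's upper rim at crop (275,282), wrist pixel (281.7,294).

Emit:
drive_tool --pt "0 0 -0.05 0" --pt "0 0 -0.1 0" --pt "0 0 -0.14 0" --pt "0 0 -0.14 0"

```text
time: 9.0
position: [0.4749, -0.2429, 0.1479]
eef_rot: [-3.138, 0.018, 2.904]
force: [0.7, -0.1, -1.3]
finger_gap: 0.0556
```

```bash
cat >> h.py <<'E'
def held(px,tz):
    c=bot.camera_info("wrist");M=c["T_tool_cam"]
    d=M[:3,:3]@np.linalg.inv(c["mtx"])@[px[0],px[1],1];return M[:3,3]+d*(tz-M[2,3])/d[2]
E
python3 - <<'E'
from h import *
h=held((281.7,294),-.020);s=bot.observe();print(h,s["position"],s["eef_rot"],s["finger_gap"])
g=tool(s,[.4749,.0917,.14]);print(g-[h[0],h[1],0])
E
```

```text
[-0.00159986  0.00140466 -0.02      ] [ 0.47491343 -0.2428779   0.14791864] [-3.13775495  0.01821751  2.90439911] 0.055594856989390436
[0.08036179 0.32382481 0.00523686]
```

Emit:
drive_tool --pt "0.005 0.324 0 0" --pt "0.005 0.324 0 0" --pt "0.005 0.324 0 0" --pt "0.005 0.324 0 0" --pt "0.005 0.324 0 0" --pt "0.005 0.324 0 0" --pt "0.005 0.324 0 0" --pt "0.005 0.324 0 0"

```text
time: 9.8
position: [0.5463, 0.076, 0.1464]
eef_rot: [-3.138, 0.018, 2.908]
force: [-0.1, -0.1, -1.1]
finger_gap: 0.0554
```

```bash
python3 - <<'E'
from h import *
s=bot.observe();p,d=bot.snapshot("wrist");cv2.imwrite("pics/w9.png",p);K,T=campose("wrist",s)
print(s["position"],s["eef_rot"],'pin px',proj([.4749,.0917,.07],K,T))
u,v=proj([.4749,.0917,.07],K,T).astype(int)
cv2.imwrite("pics/w9c.png",cv2.resize(p[60:330,160:400],None,fx=2,fy=2))
g=tool(s,[.4749,.0917,.14]);print(g)
E
```

```text
[0.54632769 0.07595203 0.14639081] [-3.13816078  0.01846309  2.90779309] pin px [278.06169296 121.91923828]
[ 0.07323831 -0.00121122  0.00504372]
```

View pics/w9c.png

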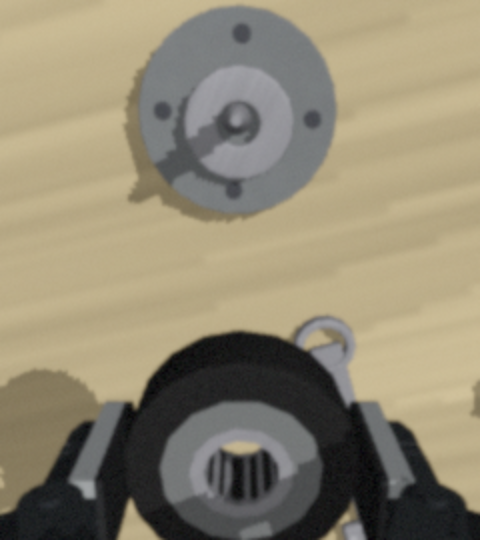

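The washer is concentric and flat on the plate. The pin tip is at crop (238,116), pixel (279,118). The wheel's hole is at crop (242,470), pixel (281,295).

```bash
python3 - <<'E'
from h import *
s=bot.observe();K,T=campose("wrist",s)
a=ray((279,118),.07,K,T);b=ray((278.75,116.5),.012,K,T);h=held((281,294.5),-.02)
print(a,b,tool(s,a),tool(s,b),h)
# needed shift of tool to bring hole over pin (world-vertical below), at present tilt
R=Ro.from_euler('xyz',s["eef_rot"]).as_matrix()
hw=s["position"]+R@h;print('xy world err',a[:2]-hw[:2], 'tool shift',R.T@np.r_[(a+b)[:2]/2-hw[:2],0],'down',R.T@[0,0,-1])
E
```

```text
[0.47211207 0.09131418 0.07      ] [0.47255359 0.09043574 0.012     ] [ 0.0771479  -0.00031155  0.07488713] [ 0.07755529 -0.00083023  0.13289172] [-0.00187933  0.00106837 -0.02      ]
xy world err [-0.07559904  0.01627687] tool shift [ 0.07698208 -0.00214226 -0.00137346] down [0.01795    0.00401481 0.99983083]
```

Emit:
drive_tool --pt "0.04 -0.001 0 0" --pt "0.077 -0.002 0 0" --pt "0.077 -0.002 0 0" --pt "0.0775 -0.002 0.03 0" --pt "0.078 -0.002 0.054 0" --pt "0.078 -0.002 0.054 0" --pt "0.078 -0.002 0.054 0"

```text
time: 10.55
position: [0.4708, 0.0893, 0.0913]
eef_rot: [-3.137, 0.018, 2.906]
force: [0.1, 0.3, 0.6]
finger_gap: 0.0557
```

```bash
python3 - <<'E'
from h import *
s=bot.observe();R=Ro.from_euler('xyz',s["eef_rot"]).as_matrix();h=held((281,294.5),-.02);hw=s["position"]+R@h
print(s["position"],s["eef_rot"],hw,R.T@np.r_[np.array([.4723,.0909])-hw[:2],0],R.T@[0,0,-1])
p,d=bot.snapshot("wrist");cv2.imwrite("pics/w10.png",cv2.resize(p[150:340,190:370],None,fx=2,fy=2))
E
```

```text
[0.47084539 0.08929099 0.09127064] [-3.1374055   0.01768614  2.90572485] [0.4725977  0.09005574 0.11129609] [ 4.86673266e-04  7.51274026e-04 -1.17540657e-05] [0.01768522 0.00418649 0.99983484]
```

View pics/w10.png

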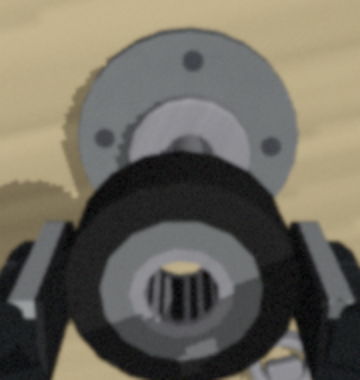

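The wheel is lined up over the pin to within about 1 mm. Lowering.

Emit:
drive_tool --pt "0.0008 0.001 0.015 0" --pt "0.001 0.001 0.03 0" --pt "0.001 0.001 0.04 0" --pt "0.001 0.001 0.04 0"

```text
time: 11.0
position: [0.4712, 0.0902, 0.0516]
eef_rot: [-3.138, 0.018, 2.906]
force: [-0.4, 0.3, -0.8]
finger_gap: 0.0557
```

Emit:
drive_tool --pt "0.0002 0 0.01 0" --pt "0.0003 0 0.02 0" --pt "0.0004 0 0.026 0" --pt "0.0005 0 0.028 0" --pt "0.0005 0 0.028 0"

```text
time: 11.5
position: [0.471, 0.0901, 0.0233]
eef_rot: [-3.137, 0.018, 2.906]
force: [-0.3, 1.0, -1.3]
finger_gap: 0.056
```

Emit:
drive_tool --pt "0 0 0 0" --pt "0 0 0 0" --pt "0 0 -0.03 0" --pt "0 0 -0.06 0" --pt "0 0 -0.09 0" --pt "0 0 -0.12 0" --pt "0 0 -0.12 0" --pt "0 0 -0.12 0" --fingers 0

```text
time: 12.3
position: [0.4692, 0.0911, 0.1437]
eef_rot: [-3.138, 0.019, 2.906]
force: [-0.0, 0.5, -0.2]
finger_gap: 0.0854
```

```bash
python3 - <<'E'
from h import *
s=dict(position=np.array([.48016,.0911,.1373]),eef_rot=[3.141,.012,2.907])
K,T=campose("wrist",s);S=ray((441,143),.02,K,T);print(S)
Kt,Tt=campose("top");print(ray((139,241.7),.02,Kt,Tt))
s=bot.observe();print(s["position"],s["eef_rot"],tool(s,[*S[:2],.13]))
p,d=bot.snapshot("wrist");cv2.imwrite("pics/w11.png",p)
E
```

```text
[0.4587095  0.23760467 0.02      ]
[0.4563351  0.23813794 0.02      ]
[0.46921368 0.09109528 0.14369972] [-3.13792502  0.0192208   2.90582484] [0.04469176 0.14004874 0.01232957]
```

Emit:
drive_tool --pt "0.0447 0.14 0.012 0" --pt "0.0447 0.14 0.012 0" --pt "0.0447 0.14 0.012 0" --pt "0.0447 0.14 0.012 0" --pt "0.0447 0.14 0.012 0" --pt "0.0447 0.14 0.012 0" --fingers 0.4

```text
time: 12.95
position: [0.4579, 0.2366, 0.1288]
eef_rot: [-3.136, 0.016, 2.905]
force: [0.3, -0.6, -0.4]
finger_gap: 0.051
```

```bash
python3 - <<'E'
from h import *
r=look("w12",(.4587,.2376),.02,r=40)
s,p,K,T,k=r;u,v=proj([.4587,.2376,.02],K,T).astype(int);print(u,v)
q=p.copy();cv2.drawContours(q,[k],-1,(0,0,255),1)
b=cv2.resize(q[v-40:v+40,u-40:u+40],(400,400),interpolation=cv2.INTER_CUBIC)
w=cv2.imread("pics/w11.png")[120:300,190:370];cv2.imwrite("pics/m1.png",np.hstack([cv2.resize(w,(400,400)),b]))
E
```

```text
pos [0.4579 0.2366 0.1288] guess px [282. 207.]
circ [457.5 235.3] d 39.5 ell [458.5 236.7] [28.2 39.6] 15
tool shift [0.0016 0.001  0.1288]
281 207
```

View pics/m1.png

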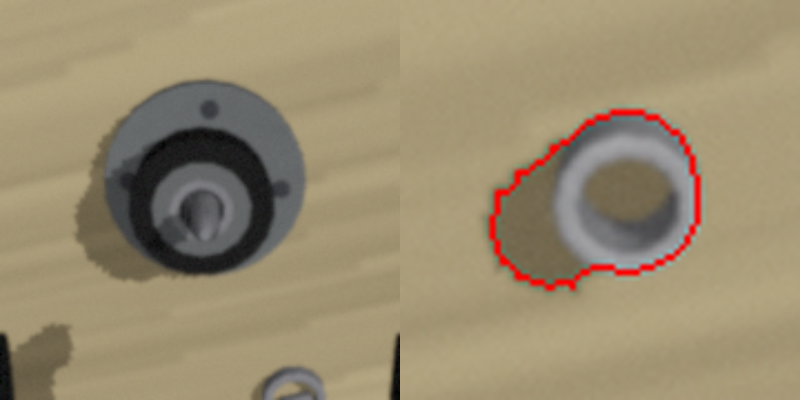

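On the left, the wheel sits flat on the pin. On the right, the spacer's top ring is centred at crop (626,201), wrist pixel (286.2,207.2).

```bash
python3 - <<'E'
from h import *
s=bot.observe();K,T=campose("wrist",s);P=ray((286.2,207.2),.02,K,T);print(P,np.round(tool(s,[*P[:2],.004]),4))
E
```

```text
[0.4599164  0.24141095 0.02      ] [0.0016 0.0059 0.1251]
```

Emit:
drive_tool --pt "0.0015 0.006 0.04 0" --pt "0.0015 0.006 0.08 0" --pt "0.0015 0.006 0.11 0" --pt "0.0015 0.006 0.122 0" --pt "0.0015 0.006 0.125 0" --pt "0.0015 0.006 0.125 0"

```text
time: 13.6
position: [0.4606, 0.2412, 0.0048]
eef_rot: [-3.137, 0.017, 2.904]
force: [0.0, -0.1, 0.4]
finger_gap: 0.0512
```

Emit:
drive_tool --pt "0 0 0 0" --pt "0 0 0 0" --pt "0 0 0 0" --pt "0 0 0 0" --pt "0 0 0 0" --fingers 1

```text
time: 14.1
position: [0.4616, 0.2415, 0.0065]
eef_rot: [-3.139, 0.02, 2.904]
force: [-1.8, -2.6, 10.9]
finger_gap: 0.0243
```

```bash
python3 - <<'E'
from h import *
s=bot.observe();print(s["position"],s["eef_rot"])
p,d=bot.snapshot("wrist");cv2.imwrite("pics/w13.png",p)
K,T=campose("wrist",s);u,v=proj([*s["position"][:2],.02],K,T);print(u,v)
u,v=int(u),int(v);c=p[v-40:v+40,u-45:u+45]
g=cv2.cvtColor(c,cv2.COLOR_BGR2LAB);L=g[...,0].astype(int)
for r in range(0,80,6):print(r+v-40,' '.join(f'{x:3d}' for x in L[r,::5]))
E
```

```text
[0.46158059 0.24154723 0.0065357 ] [-3.13851864  0.01971388  2.90415123]
278.75003900035057 284.1020052112966
244 157 156 159 163 163 167 167 155 111 110 117 126 162 164 164 162 161 161
250 158 156 163 167 165 165  96  89 103 115 122 124 125 126 162 160 162 160
256 143 158 160 149 114  93  83  97 107 112 119 121 126 128 137 147 151 159
262 110 111 103 104  58  70  94 157 165 163 164 165 157 124  59  70 104 136
268  42   8  99 105  26  92 157 150 116 113 112 118 150 164  80  33 104 101
274  11  25 101 104  15 158 148  74 108 112 109 105  77 107 103  12 104 102
280   8  64 102  96  14 152 120  70  73  78  80  84  80  83 106   8 102 101
286  15  98 103  85   6 155 140  82  77  78  78  79  83  94 105  12  91 103
292  16 101 105  38  16 133 130  77  73  77  82  86  88 107  86   9  49 103
298  21  21 131  54  16  90 100 107 108 104 109 108 107 144 145  14  40  79
304  32  23  20  38  20 106 109 112 110 108 114 156 169 170 163   9  24  17
310  27  20  17  34  11 114 114 117 117 115 116 167 168 168 164   6  11  18
316  17  24   9  28  15 114 113 114 112 112 109 156 156 156 155  14  18  21
322  21  20  20  16  28 108 109 105 105 105 107 152 153 154 155  18  14  23
```

Emit:
drive_tool --pt "0 0 -0.04 0" --pt "0 0 -0.08 0" --pt "0 0 -0.12 0" --pt "0 0 -0.15 0" --pt "0 0 -0.15 0" --pt "0 0 -0.15 0"

```text
time: 14.75
position: [0.4589, 0.2428, 0.1573]
eef_rot: [-3.14, 0.021, 2.904]
force: [0.7, -0.6, -1.0]
finger_gap: 0.0243
```

```bash
python3 - <<'E'
from h import *
print(held((281,281),-.0135))
s=bot.observe();print(s["position"],s["eef_rot"],s["finger_gap"],tool(s,[.4723,.0909,.15]))
E
```

```text
[ 0.00152163  0.00107461 -0.0135    ]
[0.4589426  0.24277631 0.1573418 ] [-3.1396801   0.02128322  2.9041787 ] 0.024331943464343295 [-0.04853522 -0.14445828  0.00865291]
```

Move to the viewing position, with the pin about 75 mm ahead, as before.

Emit:
drive_tool --pt "-0.124 -0.144 0 0" --pt "-0.124 -0.144 0 0" --pt "-0.124 -0.144 0 0" --pt "-0.124 -0.144 0 0" --pt "-0.124 -0.144 0 0" --pt "-0.124 -0.144 0 0"

```text
time: 15.35
position: [0.545, 0.073, 0.159]
eef_rot: [-3.139, 0.019, 2.902]
force: [-0.3, -0.4, -0.1]
finger_gap: 0.0246
```

```bash
python3 - <<'E'
from h import *
s=bot.observe();p,d=bot.snapshot("wrist");K,T=campose("wrist",s)
cv2.imwrite("pics/w14.png",p);print(s["position"],s["eef_rot"],proj([.4723,.0909,.07],K,T))
cv2.imwrite("pics/w14c.png",cv2.resize(p[70:330,200:360],None,fx=2.3,fy=2.3))
E
```

```text
[0.5450072  0.07301722 0.15895991] [-3.13911552  0.01902594  2.9024597 ] [280.00834274 118.58619948]
```

View pics/w14c.png

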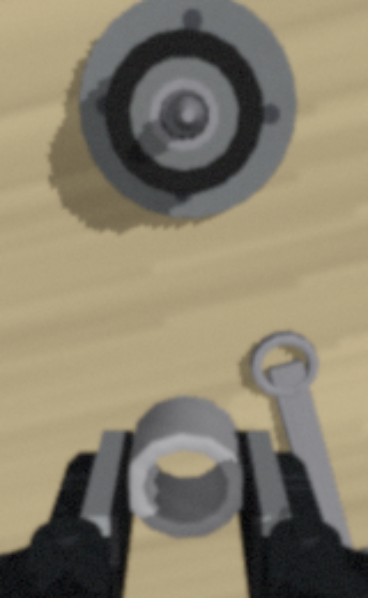

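The spacer is held upright, with its hole at wrist pixel (280.4,280.6). The pin tip is at (281.3,118.3), where it was predicted. The wheel is concentric on its pin.

```bash
python3 - <<'E'
from h import *
s=bot.observe();K,T=campose("wrist",s);a=ray((281.3,118.3),.07,K,T);h=held((280.4,280.6),-.0135)
R=Ro.from_euler('xyz',s["eef_rot"]).as_matrix();hw=s["position"]+R@h
print(a,h,'shift',R.T@np.r_[a[:2]-hw[:2],0],'down',R.T@[0,0,-1])
E
```

```text
[0.47209162 0.09260955 0.07      ] [ 0.00174583  0.00077756 -0.0135    ] shift [ 0.07304042  0.00030295 -0.00139988] down [0.01915256 0.00235146 0.99981381]
```

Emit:
drive_tool --pt "0.04 0 0 0" --pt "0.073 0 0 0" --pt "0.073 0 0 0" --pt "0.074 0 0.035 0" --pt "0.0745 0 0.07 0" --pt "0.0745 0 0.074 0" --pt "0.0745 0 0.074 0"

```text
time: 16.1
position: [0.4734, 0.0914, 0.0836]
eef_rot: [-3.139, 0.018, 2.905]
force: [0.4, 0.9, 0.7]
finger_gap: 0.0244
```

```bash
python3 - <<'E'
from h import *
s=bot.observe();h=[.0016,.001,-.0135]
R=Ro.from_euler('xyz',s["eef_rot"]).as_matrix();hw=s["position"]+R@h
print(s["position"],hw,'shift',R.T@np.r_[np.array([.4722,.0917])-hw[:2],0],'down',R.T@[0,0,-1])
E
```

```text
[0.47337904 0.09142933 0.08358314] [0.47183813 0.09287049 0.09705009] shift [-6.26271695e-04 -1.05288876e-03  1.40403869e-05] down [0.01750349 0.00292171 0.99984253]
```

Lower to TCP z of about 0.050.

Emit:
drive_tool --pt "-0.0005 -0.0008 0.01 0" --pt "-0.0003 -0.0008 0.02 0" --pt "0 -0.0008 0.029 0" --pt "0 -0.0008 0.033 0" --pt "0 -0.0008 0.0335 0"

```text
time: 16.6
position: [0.4735, 0.0904, 0.0496]
eef_rot: [-3.138, 0.017, 2.905]
force: [0.1, 0.2, -0.6]
finger_gap: 0.0241
```

Emit:
drive_tool --pt "0 0 0.001 0" --pt "0 0 0.0015 0" --pt "0 0 0.0015 0"

```text
time: 16.9
position: [0.4737, 0.0904, 0.0486]
eef_rot: [-3.138, 0.017, 2.905]
force: [-2.0, 0.6, 4.2]
finger_gap: 0.0242
```

Emit:
drive_tool --pt "0 0 0 0" --pt "0 0 0 0" --pt "0 0 0 0" --pt "0 0 -0.03 0" --pt "0 0 -0.06 0" --pt "0 0 -0.1 0" --pt "0 0 -0.1 0" --pt "0 0 -0.1 0" --fingers 0.35

```text
time: 17.7
position: [0.4723, 0.0911, 0.149]
eef_rot: [-3.139, 0.019, 2.905]
force: [-0.0, 0.3, -0.3]
finger_gap: 0.0554
```

```bash
python3 - <<'E'
from h import *
K,T=campose("wrist",dict(position=np.array([.4735,-.2509,.1344]),eef_rot=[-3.14,.008,2.903]));B=ray((347,314),.012,K,T);print(B)
K,T=campose("top");print(ray((327,183),.012,K,T))
s=bot.observe();p,d=bot.snapshot("wrist");cv2.imwrite("pics/w15.png",p)
print(s["position"],s["eef_rot"],tool(s,[*B[:2],.13]))
E
```

```text
[ 0.60983884 -0.21067645  0.012     ]
[ 0.61005294 -0.21156587  0.012     ]
[0.47230789 0.09109926 0.14896451] [-3.13901616  0.01856657  2.90472438] [-0.20411796 -0.26101697  0.02343057]
```

Emit:
drive_tool --pt "-0.204 -0.261 0.0225 0" --pt "-0.204 -0.261 0.0225 0" --pt "-0.204 -0.261 0.0225 0" --pt "-0.204 -0.261 0.0225 0" --pt "-0.204 -0.261 0.0225 0" --pt "-0.204 -0.261 0.0225 0" --pt "-0.204 -0.261 0.0225 0" --pt "-0.204 -0.261 0.0225 0"

```text
time: 18.55
position: [0.6092, -0.2141, 0.1272]
eef_rot: [-3.138, 0.015, 2.901]
force: [0.3, 0.6, 0.5]
finger_gap: 0.0555
```

```bash
python3 - <<'E'
from h import *
s=bot.observe();p,d=bot.snapshot("wrist");cv2.imwrite("pics/w16.png",p);K,T=campose("wrist",s)
print(s["position"],s["eef_rot"]);u,v=proj([.6099,-.2107,.012],K,T).astype(int);print(u,v)
c=p[v-40:v+40,u-40:u+40];g=cv2.cvtColor(c,cv2.COLOR_BGR2LAB)
# hole and rings: ellipses on low-b mask (grey/steel) & bright
for nm,m in(("grey",(g[...,2]<135)),("bright",(g[...,2]<135)&(g[...,0]>110))):
    cs,_=cv2.findContours(m.astype(np.uint8),cv2.RETR_CCOMP,cv2.CHAIN_APPROX_NONE)
    for k in cs:
        if len(k)>25:e=cv2.fitEllipse(k);print(nm,np.round(np.array(e[0])+[u-40,v-40],1),np.round(e[1],1))
E
```

```text
[ 0.60916495 -0.21410935  0.12718317] [-3.13826605  0.01462886  2.90144893]
283 204
grey [284.9 207.7] [37.1 37.9]
grey [285.  207.6] [16.7 19.6]
bright [275.  227.2] [ 5.9 10.8]
bright [285.2 209.6] [22.1 23.8]
bright [285.8 208.5] [17.8 21.3]
bright [285.1 209. ] [35.6 37.7]
```

```bash
python3 - <<'E'
from h import *
s=bot.observe();K,T=campose("wrist",s);P=ray((285,208),.012,K,T);print(P,np.round(tool(s,[*P[:2],.002]),4))
E
```

```text
[ 0.61250403 -0.20830994  0.012     ] [-0.0013  0.0049  0.1253]
```

Emit:
drive_tool --pt "-0.001 0.005 0.04 0" --pt "-0.001 0.005 0.08 0" --pt "-0.001 0.005 0.11 0" --pt "-0.001 0.005 0.122 0" --pt "-0.001 0.005 0.125 0" --pt "-0.001 0.005 0.125 0"

```text
time: 19.2
position: [0.6125, -0.2079, 0.003]
eef_rot: [-3.139, 0.014, 2.903]
force: [1.0, 0.4, -0.3]
finger_gap: 0.0555
```

Emit:
drive_tool --pt "0 0 0 0" --pt "0 0 0 0" --pt "0 0 0 0" --pt "0 0 0 0" --pt "0 0 0 0" --fingers 1

```text
time: 19.7
position: [0.6135, -0.2081, 0.0053]
eef_rot: [-3.138, 0.017, 2.903]
force: [-3.1, 2.0, 9.4]
finger_gap: 0.0328
```

Emit:
drive_tool --pt "0 0 -0.04 0" --pt "0 0 -0.08 0" --pt "0 0 -0.12 0" --pt "0 0 -0.15 0" --pt "0 0 -0.15 0" --pt "0 0 -0.15 0"

```text
time: 20.3
position: [0.6113, -0.2071, 0.1563]
eef_rot: [-3.138, 0.019, 2.903]
force: [0.0, -0.1, -0.7]
finger_gap: 0.0326
```

```bash
python3 - <<'E'
from h import *
K,T=campose("wrist",dict(position=np.array([.4735,-.2509,.1344]),eef_rot=[-3.14,.008,2.903]))
S=ray((440.5,150.5),.012,K,T)
sc=np.mean([(441,114),(479,147),(441,189),(403,160)],0);print(sc,ray(sc,.012,K,T))
s=bot.observe();print(s["position"],s["eef_rot"],s["finger_gap"],tool(s,[*S[:2],.14]),S)
E
```

```text
[441.  152.5] [ 0.46149755 -0.10254172  0.012     ]
[ 0.61127514 -0.20708973  0.15633069] [-3.13818678  0.01866759  2.90294574] 0.032585727605969304 [0.17225176 0.06548345 0.01289468] [ 0.45964134 -0.10285192  0.012     ]
```

Emit:
drive_tool --pt "0.097 0.066 0 0" --pt "0.097 0.066 0 0" --pt "0.097 0.066 0 0" --pt "0.097 0.066 0 0" --pt "0.097 0.066 0 0" --pt "0.097 0.066 0 0"

```text
time: 20.9
position: [0.5333, -0.1208, 0.154]
eef_rot: [-3.138, 0.019, 2.902]
force: [-0.4, -0.4, -0.8]
finger_gap: 0.0323
```

```bash
python3 - <<'E'
from h import *
s=bot.observe();p,d=bot.snapshot("wrist");cv2.imwrite("pics/w17.png",p);K,T=campose("wrist",s)
print(s["position"],s["eef_rot"],proj([.4615,-.1025,.048],K,T))
a=cv2.resize(p[80:320,200:360],(400,600));b=cv2.imread("pics/w15.png")[120:300,190:370]
c=cv2.imread("pics/w15.png")
K,T=campose("wrist",dict(position=np.array([.5479,.0698,.1298]),eef_rot=[-3.139,.004,2.909]))
N=ray((442,263),.016,K,T);print('nut',N,ray((157,168),.016,*campose("top")))
c=cv2.imread("pics/w4.png")[230:300,400:490]
cv2.imwrite("pics/m2.png",np.hstack([a,np.vstack([cv2.resize(b,(390,300)),cv2.resize(c,(390,300),interpolation=cv2.INTER_CUBIC)])]))
E
```

```text
[ 0.53327944 -0.12080251  0.15398452] [-3.13806158  0.01879717  2.90247397] [281.03388037 118.87977978]
nut [0.63895709 0.20833142 0.016     ] [0.63755625 0.20488412 0.016     ]
```

View pics/m2.png

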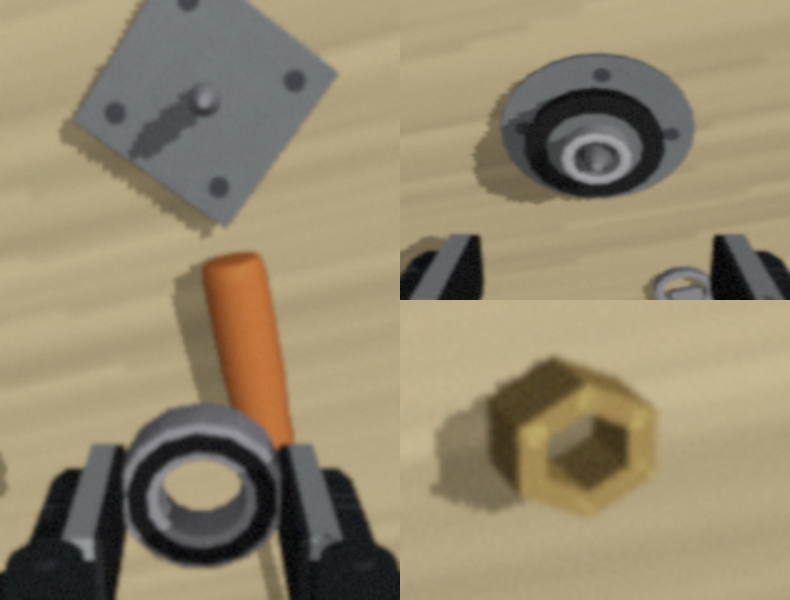

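Left: the pin tip is at wrist pixel (282.4,118.8), the plate screws' mean at (281.4,118.3), and the bearing is held level with its hole at (281.2,278.8). Top right: the spacer is down on the wheel, concentric. Bottom right: two of the collar's flats run along the image column (crop x 520 and 655), so the present jaw yaw of about 2.90 grips flat to flat.

```bash
python3 - <<'E'
from h import *
s=bot.observe();K,T=campose("wrist",s);a=ray((282.4,118.8),.048,K,T);b=ray((281.4,118.3),.012,K,T);h=held((281.2,278.8),-.0067)
R=Ro.from_euler('xyz',s["eef_rot"]).as_matrix();hw=s["position"]+R@h
print(a,b,h,'shift',R.T@np.r_[a[:2]-hw[:2],0],R.T@np.r_[b[:2]-hw[:2],0],'down',R.T@[0,0,-1])
E
```

```text
[ 0.46161121 -0.10142191  0.048     ] [ 0.46224681 -0.10242882  0.012     ] [-0.00132898  0.00119223 -0.0067    ] shift [ 0.07534117  0.0006468  -0.0014069 ] [ 0.07448518 -0.0001807  -0.00138805] down [0.01864033 0.00349116 0.99982016]
```

Emit:
drive_tool --pt "0.04 0 0 0" --pt "0.075 0 0 0" --pt "0.075 0 0 0" --pt "0.0757 0.0003 0.04 0" --pt "0.0766 0.0005 0.08 0" --pt "0.0768 0.0005 0.092 0" --pt "0.0768 0.0005 0.092 0" --pt "0.0768 0.0005 0.092 0"

```text
time: 21.75
position: [0.4614, -0.1033, 0.0616]
eef_rot: [-3.138, 0.02, 2.902]
force: [-0.3, -0.0, -0.8]
finger_gap: 0.0323
```

```bash
python3 - <<'E'
from h import *
s=bot.observe();h=[-.0013,.0012,-.0067]
R=Ro.from_euler('xyz',s["eef_rot"]).as_matrix();hw=s["position"]+R@h
print(s["position"],hw,'shift',R.T@np.r_[np.array([.4618,-.1018])-hw[:2],0],'down',R.T@[0,0,-1])
E
```

```text
[ 0.46135106 -0.10329632  0.06155324] [ 0.4627745  -0.10238411  0.06827348] shift [ 1.08504034e-03  3.36157610e-04 -2.28135188e-05] down [0.01991707 0.00356387 0.99979528]
```

Emit:
drive_tool --pt "0.001 0.0005 0.01 0" --pt "0.0015 0.0005 0.02 0" --pt "0.0018 0.0005 0.03 0" --pt "0.002 0.0005 0.04 0" --pt "0.002 0.0005 0.0435 0" --pt "0.002 0.0005 0.0435 0"

```text
time: 22.35
position: [0.46, -0.1026, 0.0175]
eef_rot: [-3.138, 0.019, 2.902]
force: [-0.9, -0.3, -0.3]
finger_gap: 0.0322
```

Emit:
drive_tool --pt "0 0 0 0" --pt "0 0 0 0" --pt "0 0 0 0" --pt "0 0 -0.03 0" --pt "0 0 -0.07 0" --pt "0 0 -0.12 0" --pt "0 0 -0.12 0" --pt "0 0 -0.12 0" --fingers 0.3

```text
time: 23.15
position: [0.4583, -0.1018, 0.1384]
eef_rot: [-3.138, 0.021, 2.902]
force: [-0.8, 0.2, -1.3]
finger_gap: 0.0602
```

```bash
python3 - <<'E'
from h import *
s=bot.observe();p,d=bot.snapshot("wrist");cv2.imwrite("pics/w18.png",p)
print(s["position"],s["eef_rot"],tool(s,[.639,.208,.14]))
K,T=campose("wrist",s);c=[.4618,-.1018]
for z in(.012,.024,.048):print(z,proj([*c,z],K,T))
u,v=proj([*c,.024],K,T).astype(int)
g=cv2.cvtColor(p[v-35:v+35,u-35:u+35],cv2.COLOR_BGR2LAB)[...,0].astype(int)
for r in range(0,70,5):print(r+v-35,' '.join(f'{x:3d}' for x in g[r,::4]))
E
```

```text
[ 0.45830614 -0.10175648  0.13839407] [-3.13788354  0.02114517  2.90216122] [-0.10209149  0.34377134 -0.00072232]
0.012 [281.00483448 203.7336769 ]
0.024 [280.97175552 207.82739124]
0.048 [280.89651146 217.13928236]
172 176 176 137  96 121 124 120  69  78 123 123 117 119 121 130 168 167 167
177 172 155 102 124 125 123 125 124 121 124 121 122 120 122 124 119 147 168
182 168 109 124 122 123 119 121 120 122 124 121 122 126 122 123 124 124 113
187 115 119 123 122 119 123 123 115 108 107 117 121 122 123 122 123 124 119
192 115 122 121 122 122 114  95 142 115 100 133 143 113 120 119 121 123 123
197 120 119 119 120  94 111  57  37  95 109  88  19 102 117 120 122 120  71
202 121 120 120  83  84  83  73 104  75  99  74 120  28 129 124 122 121  89
207  84 102 120  79  91  20 135  77  86 109 110  79  86  83 122 120 123 122
212  72  84 111  79  84  17  80  59  95 123 113  88  61  90 122 121 119 124
217 122 117 118  80  81  82   7  83  88 141 104  92  23 132 121 120 123 123
222 113 120  98  78  78  76  83  45  27  25  37  75 124 119 119 122 122 168
227 125 113 107 117 118 113  96 100 104 119 122 120 121 119 122 119 163 164
232 173 172 123 119 113 118 119 117 123 119 108 117 124 122 120 158 161 163
237 171 170 169 160 126 109 114 119 117 118  70  80 120 120 162 167 169 169
```

Emit:
drive_tool --pt "-0.102 0.344 0.006 0" --pt "-0.102 0.344 0.006 0" --pt "-0.102 0.344 0.006 0" --pt "-0.102 0.344 0.006 0" --pt "-0.102 0.344 0.006 0" --pt "-0.102 0.344 0.006 0" --pt "-0.102 0.344 0.006 0" --pt "-0.102 0.344 0.006 0"

```text
time: 24.0
position: [0.6389, 0.2125, 0.1292]
eef_rot: [-3.138, 0.017, 2.905]
force: [-0.4, -1.1, -0.7]
finger_gap: 0.0599
```

```bash
python3 - <<'E'
from h import *
s=bot.observe();p,d=bot.snapshot("wrist");cv2.imwrite("pics/w19.png",p);K,T=campose("wrist",s)
print(s["position"],s["eef_rot"]);u,v=proj([.639,.208,.016],K,T).astype(int);print(u,v)
x0,y0=u-40,v-40;c=p[y0:v+40,x0:u+40];hsv=cv2.cvtColor(c,cv2.COLOR_BGR2HSV);L=hsv[...,2]
# brass: bright saturated top face; hole inside it
for t in(120,135,150):
    m=((hsv[...,1]>125)&(L>t)).astype(np.uint8)
    cs,hr=cv2.findContours(m,cv2.RETR_CCOMP,cv2.CHAIN_APPROX_NONE)
    for k,h in zip(cs,hr[0]):
        if len(k)>30:
            e=cv2.fitEllipse(k);q=cv2.approxPolyDP(k,3,True).reshape(-1,2)+[x0,y0]
            print(t,'hole' if h[3]>=0 else 'out',np.round(np.array(e[0])+[x0,y0],1),np.round(e[1],1),q.tolist())
E
```

```text
[0.63894503 0.2124588  0.1291942 ] [-3.1377518   0.01670559  2.9053336 ]
275 206
120 out [278.5 210.5] [22.6 26.9] [[293, 208], [290, 202], [288, 213], [281, 219], [271, 217], [267, 206], [263, 214], [272, 223], [281, 220], [281, 224], [291, 217]]
120 out [274.8 198.2] [11.6 26.1] [[290, 196], [274, 191], [261, 202], [263, 206], [269, 202], [274, 192], [284, 200], [284, 196]]
135 out [278.4 210.3] [22.9 27. ] [[293, 208], [290, 202], [289, 213], [280, 220], [270, 217], [266, 206], [263, 214], [272, 223], [281, 220], [281, 224], [291, 217]]
135 out [274.5 198.8] [11.7 24.9] [[261, 202], [263, 206], [269, 202], [274, 192], [284, 200], [284, 196], [290, 197], [273, 192]]
150 out [285.3 212.7] [11.9 19.7] [[290, 202], [291, 213], [279, 221], [281, 224], [293, 214]]
150 out [280.5 195.6] [ 4.5 14.5] [[273, 193], [282, 199], [289, 198]]
```

```bash
python3 - <<'E'
from h import *
s=bot.observe();K,T=campose("wrist",s)
q=[(274,191),(290,196.5),(293,212),(281,224),(264,217),(261,202.5)]
P=np.array([ray(x,.016,K,T) for x in q]);c=P.mean(0);print('centre',c,'radii mm',np.round(1e3*np.linalg.norm(P-c,axis=1),1))
a=np.array([np.arctan2(*(tool(s,x)-tool(s,c))[[1,0]]) for x in P])
print('corner angles tool deg mod60',np.round(np.degrees(a)%60,1),np.degrees(np.angle(np.exp(6j*a).mean()))/6)
print('shift',tool(s,[*c[:2],.002]))
img=cv2.imread("pics/w19.png");K2,T2=campose("wrist",dict(position=np.array([.5479,.0698,.1298]),eef_rot=[-3.139,.004,2.909]))
q=[(400+(x-400)/4.333,230+(y-300)/4.286) for x,y in[(590,385),(655,408),(655,470),(588,515),(520,490),(520,432)]]
P=np.array([ray(x,.016,K2,T2) for x in q]);c=P.mean(0);d=P-c;w=np.arctan2(d[:,1],d[:,0]);print('old view centre',c,np.round(1e3*np.linalg.norm(d,axis=1),1),'world corner deg mod60',np.degrees(w)%60, 'now', (np.degrees(2.905)-np.degrees(a))%60)
E
```

```text
centre [0.63974378 0.20822209 0.016     ] radii mm [15.4 15.3 15.  16.5 15.2 15.2]
corner angles tool deg mod60 [49.7 48.4 47.2 47.8 52.2 47.3] -11.225511324475322
shift [ 1.14539282e-04 -2.16174902e-03  1.27161480e-01]
old view centre [0.641591   0.20945505 0.016     ] [16.4 16.7 16.6 16.8 16.8 16.5] world corner deg mod60 [55.01409443 56.30989219 59.53499354 56.74447806 53.53747328  0.34294203] now [56.71138413 58.05855117 59.2666747  58.60456503 54.21719337 59.09815266]
```

Emit:
drive_tool --pt "0 -0.002 0.04 -0.1" --pt "0 -0.002 0.08 -0.195" --pt "0 -0.002 0.11 -0.195" --pt "0 -0.002 0.122 -0.195" --pt "0 -0.002 0.126 -0.195" --pt "0 -0.002 0.126 -0.195"

```text
time: 24.65
position: [0.6401, 0.208, 0.0036]
eef_rot: [-3.134, 0.015, 3.099]
force: [0.0, -0.8, 0.6]
finger_gap: 0.0599
```

Emit:
drive_tool --pt "0 0 0 0" --pt "0 0 0 0" --pt "0 0 0 0" --pt "0 0 0 0" --pt "0 0 0 0" --fingers 1

```text
time: 25.15
position: [0.641, 0.2081, 0.0055]
eef_rot: [-3.135, 0.018, 3.099]
force: [-1.7, -1.4, 6.6]
finger_gap: 0.0285
```

Emit:
drive_tool --pt "0 0 -0.04 0" --pt "0 0 -0.08 0" --pt "0 0 -0.12 0" --pt "0 0 -0.15 0" --pt "0 0 -0.15 0" --pt "0 0 -0.15 0"

```text
time: 25.75
position: [0.6385, 0.2093, 0.1563]
eef_rot: [-3.135, 0.019, 3.099]
force: [0.1, 0.4, -0.8]
finger_gap: 0.0285
```

```bash
python3 - <<'E'
from h import *
s=bot.observe();print(s["position"],s["eef_rot"],s["finger_gap"],tool(s,[.4618,-.1018,.15]))
E
```

```text
[0.63845085 0.2093034  0.1562567 ] [-3.1350956   0.0190776   3.09941753] 0.028493918090435423 [ 0.16346645 -0.31824771  0.00520668]
```

Emit:
drive_tool --pt "0.088 -0.318 0 0" --pt "0.088 -0.318 0 0" --pt "0.088 -0.318 0 0" --pt "0.088 -0.318 0 0" --pt "0.088 -0.318 0 0" --pt "0.088 -0.318 0 0" --pt "0.088 -0.318 0 0" --pt "0.088 -0.318 0 0"

```text
time: 26.55
position: [0.5354, -0.1076, 0.1554]
eef_rot: [-3.135, 0.017, 3.096]
force: [1.1, 0.5, -1.2]
finger_gap: 0.0285
```

```bash
python3 - <<'E'
from h import *
s=bot.observe();p,d=bot.snapshot("wrist");K,T=campose("wrist",s)
cv2.imwrite("pics/w20.png",p);print(s["position"],s["eef_rot"],proj([.4618,-.1018,.048],K,T),proj([.4618,-.1018,.024],K,T))
cv2.imwrite("pics/w20c.png",cv2.resize(p[80:320,180:380],None,fx=2.5,fy=2.5,interpolation=cv2.INTER_CUBIC))
E
```

```text
[ 0.53535414 -0.10758395  0.15542497] [-3.13515624  0.01663829  3.09570531] [283.69271847 119.41178897] [283.59949202 118.39093478]
```

View pics/w20c.png

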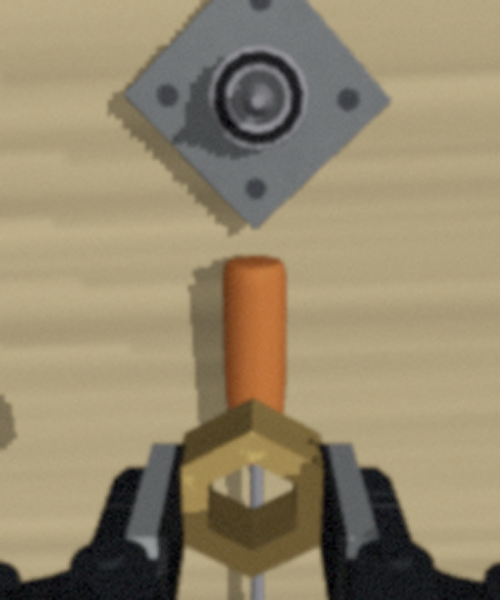

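This is my 16th and last picture. The bearing is flat and concentric on its pin, whose tip is at pixel (284.4,118.4); the screws' mean is (283.1,118.3). The collar is held flat to flat, with its hole at (280.8,281.2).

```bash
python3 - <<'E'
from h import *
s=bot.observe();K,T=campose("wrist",s);a=ray((284.4,118.4),.048,K,T);b=ray((283.1,118.3),.012,K,T);h=held((280.8,281.2),-.0105)
R=Ro.from_euler('xyz',s["eef_rot"]).as_matrix();hw=s["position"]+R@h
print(a,b,h,'shift',R.T@np.r_[a[:2]-hw[:2],0],R.T@np.r_[b[:2]-hw[:2],0],'down',R.T@[0,0,-1])
E
```

```text
[ 0.46178185 -0.09955143  0.048     ] [ 0.46283244 -0.10056214  0.012     ] [-0.00053951  0.00078326 -0.0105    ] shift [ 0.07481596  0.00215671 -0.00128829] [ 0.07372112  0.00119441 -0.00126385] down [0.01704354 0.00600316 0.99983673]
```

Emit:
drive_tool --pt "0.04 0.001 0 0" --pt "0.0745 0.0016 0 0" --pt "0.0745 0.0016 0 0" --pt "0.075 0.0018 0.04 0" --pt "0.076 0.002 0.08 0" --pt "0.076 0.0022 0.093 0" --pt "0.076 0.0022 0.093 0" --pt "0.076 0.0022 0.093 0"

```text
time: 27.4
position: [0.4623, -0.1004, 0.0614]
eef_rot: [-3.136, 0.017, 3.097]
force: [0.3, -0.1, -0.9]
finger_gap: 0.0282
```

```bash
python3 - <<'E'
from h import *
s=bot.observe();h=[-.0005,.0008,-.0105]
R=Ro.from_euler('xyz',s["eef_rot"]).as_matrix();hw=s["position"]+R@h
print(s["position"],hw,'shift',R.T@np.r_[np.array([.4622,-.1005])-hw[:2],0],'down',R.T@[0,0,-1])
E
```

```text
[ 0.46231327 -0.10042207  0.06137387] [ 0.46267332 -0.09957552  0.07187595] shift [ 4.31899317e-04 -9.44542212e-04 -1.76557432e-06] down [0.01692957 0.00587224 0.99983944]
```

Emit:
drive_tool --pt "0.0005 -0.0008 0.01 0" --pt "0.0007 -0.0007 0.018 0" --pt "0.0009 -0.0007 0.025 0" --pt "0.001 -0.0006 0.03 0" --pt "0.001 -0.0006 0.0315 0" --pt "0.001 -0.0006 0.032 0" --pt "0.001 -0.0006 0.032 0"

```text
time: 28.1
position: [0.4618, -0.1012, 0.0295]
eef_rot: [-3.136, 0.017, 3.097]
force: [-0.1, -0.1, -0.7]
finger_gap: 0.0283
```

Emit:
drive_tool --pt "0 0 0 0" --pt "0 0 0 0" --pt "0 0 0 0" --pt "0 0 -0.03 0" --pt "0 0 -0.07 0" --pt "0 0 -0.12 0" --pt "0 0 -0.15 0" --pt "0 0 -0.15 0" --fingers 0.3

```text
time: 28.9
position: [0.4611, -0.1008, 0.1834]
eef_rot: [-3.134, 0.024, 3.097]
force: [0.5, -0.3, -0.6]
finger_gap: 0.0596
```

Emit:
drive_tool --pt "-0.05 0.1 0 0" --pt "-0.05 0.1 0 0" --pt "-0.05 0.1 0 0" --pt "-0.05 0.1 0 0"

```text
time: 29.3
position: [0.5156, -0.0018, 0.1829]
eef_rot: [-3.134, 0.023, 3.1]
force: [-0.8, -0.6, -0.2]
finger_gap: 0.0595
```

```bash
python3 - <<'E'
from h import *
s=bot.observe();p,d=bot.snapshot("wrist");cv2.imwrite("pics/w21.png",p);K,T=campose("wrist",s);print(s["position"],s["eef_rot"])
def wpts(x,y,r=.05,cam=(K,T),d=d):
    K_,T_=cam;u,v=proj([x,y,.04],K_,T_).astype(int);out=[]
    V,U=np.mgrid[max(v-60,0):v+60,max(u-60,0):u+60];V=V.clip(0,419);U=U.clip(0,559)
    D=d[V,U].ravel();C=np.linalg.inv(K_)@np.c_[U.ravel(),V.ravel(),np.ones(U.size)].T*D
    return (T_[:3,:3]@C).T[D>0]+T_[:3,3]
# depth-based heights: ring of each top part
for n,x,y,ri,ro in(("spacer top .062",.4722,.0915,.0098,.0125),("wheel top .042",.4722,.0915,.018,.026),("collar top .040",.462,-.1008,.0105,.0145),("short plate .012",.462,-.1008,.023,.030)):
    for cn in("wrist","top"):
        if cn=="top":
            if n.startswith("spacer"): pt,dt=bot.snapshot("top");cv2.imwrite("pics/top1.png",pt)
            Q=wpts(x,y,cam=campose("top"),d=dt)
        else:Q=wpts(x,y)
        rr=np.hypot(Q[:,0]-x,Q[:,1]-y);z=Q[(rr>ri)&(rr<ro)];
        if len(z)>8:
            A=np.c_[z[:,:2]-[x,y],np.ones(len(z))];k=np.abs(z[:,2]-np.median(z[:,2]))<.006
            f=np.linalg.lstsq(A[k],z[k,2],rcond=None)[0];print(n,cn,len(z),'z',np.round(np.percentile(z[:,2],[10,50,90]),4),'tilt',np.round(np.hypot(*f[:2]),3))
# hex/brass colour blob now on the pin
hsv=cv2.cvtColor(p,cv2.COLOR_BGR2HSV);u,v=proj([.462,-.1008,.04],K,T);print('collar expected px',u,v)
# bystanders, before/after in top view
a=cv2.imread("pics/top0.png")
for n,(x0,x1,y0,y1) in dict(wrench=(182,210,128,198),driver=(274,298,148,222),can=(390,428,198,228)).items():
    print(n,'mean |diff|',cv2.absdiff(a[y0:y1,x0:x1],pt[y0:y1,x0:x1]).mean().round(1))
E
```

```text
[ 0.51563364 -0.00177872  0.18286087] [-3.13376327  0.02282812  3.10015896]
spacer top .062 wrist 278 z [0.0596 0.0617 0.0626] tilt 0.016
wheel top .042 wrist 1224 z [0.041  0.0419 0.0428] tilt 0.002
wheel top .042 top 57 z [0.0391 0.0431 0.0456] tilt 0.074
collar top .040 wrist 409 z [0.0355 0.0399 0.0409] tilt 0.011
collar top .040 top 55 z [0.0375 0.0408 0.0437] tilt 0.068
short plate .012 wrist 994 z [0.0112 0.0121 0.013 ] tilt 0.002
short plate .012 top 202 z [0.0101 0.0128 0.0156] tilt 0.005
collar expected px 173.25889203838594 144.01478553788957
wrench mean |diff| 35.8
driver mean |diff| 18.1
can mean |diff| 20.0
```

```bash
python3 -c "
from cell import bot
print(bot.observe()['force']);print(bot.hand_in())"
```

```text
[ 0.50031613  0.07309174 -0.04466324]
the job is handed in; nothing more can be done
None
```

All five parts are on their pins and released, and I handed the job in at about 29 s. The tall pin has washer, wheel and spacer; the short pin has bearing and collar.

**Last checks (wrist depth):**

| Top face | Measured z (mm) | Nominal z (mm) | Tilt (rad) |
|---|---|---|---|
| Spacer | 61.7 | 62 | 0.016 |
| Wheel | 41.9 | 42 | 0.002 |
| Collar | 39.9 | 40 | 0.011 |

- **Washer and bearing:** the parts stacked on them sit at full height, so these are down too. Close-up pictures showed washer, wheel, spacer and bearing concentric with their pins before the next part went on. I did not view the collar after letting go, because my pictures were used up; only its depth reading shows it seated.
- **Top camera disagreement:** its coarser depth gave larger tilts, 0.074 rad for the wheel and 0.068 rad for the collar. That view has only about 55 points with scattered heights, so I trusted the wrist camera.
- **Wrench, screwdriver and can:** the before/after comparison in the top view did not settle it. The picture differences were large (35.8, 18.1 and 20.0), which I put down to the arm and its shadow in view. No path was planned near any of them, and the only contact forces I read came while gripping or setting down parts (about 12 N at most).

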